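# Lock the block fixture with its spring cotter

### The arm

A 6-joint arm with a two-finger parallel gripper is mounted at the origin on a cart in front of the work surface, level with it; the furniture and walls round the work are solid. World frame = base frame: x ahead of the robot, y to its left, z up, the work surface at z = 0. Lengths are in m, angles in rad, forces in N, time in s.
With the tool pointing down it reaches from about 0.35 to 0.725 m from the base axis. Payload 4.3 kg.
Tool frame: the origin (TCP) lies at the very end of the fingers, on their centre line; the grasp point (between the pads) lies bot.pinch_z behind it (bot.pinch_z is the distance from the TCP to the grasp point, in m); z points along the fingers, y is the line along which they close (so a half turn about z gives the same grasp; the last joint's range is limited). The gripper opens to 85 mm and grips with 20 to 120 N. Pads are 22 mm wide; open, the fingers measure 114 mm over their backs; the gripper's body (76 mm by 85 mm) begins 54 mm behind the grasp point. The pads swing forward as they close: fully open they stand 13 mm farther back than shut.
Start: joints at [-1.381, 0.377, 0.081, 1.274, 0, 1.46], TCP at [0.17, -0.549, 0.231] pointing down, gripper open.
Joint ranges: [-2.72, 2.72], [-0.84, 1.66], [-1.02, 1.22], [-1.77, 2.12], [-1.37, 1.28], [-3.14, 3.14]. Speed limits (rad/s): [2.57, 2.57, 3.14, 3.14, 3.14, 3.14].

### API

Orientations are given as a rotation vector (axis times angle).
In Python, from station import bot gives the robot as it stands.
- The arm moves only by the tool jog_arm, never from a script. Its argument "targets" is a list of rows, each an object with "gripper": the finger opening in mm, from 0 to 85.4; "xyz": the shift along the tool's x, y, z in mm, a list of three; "yaw": the turn about the tool's z in rad. A call has 1 to 5 rows; each row is the pose to reach, as a shift and turn from the pose commanded when the call began, along the tool's axes at that moment; what a row does not reach only later rows make up. A row lasts 1/12 s, in which the tool goes at most 41.7 mm and 7.16 degrees, less where a joint would pass 70% of its speed; a pose out of reach is approached as far as the arm can. A call with a gripper value outside its range is refused whole. The fingers move at their own pace and stop on an object; the grip force is fixed at half the most. Time passes only in rows, so rows that repeat a pose let the fingers close. It gives the time, the measured TCP pose, the force, the opening and the grip force at its end, in the units of the state.
- bot.observe(): the state, without advancing time (a new reading comes with each control period).
- bot.get_image(name): name is "side" or "top" or "wrist"; returns the picture (420x560x3 uint8, red, green, blue); there is no depth.
- bot.get_calibration(name): a dict with "fx", "fy", "cx", "cy" (pixels), "rvec" (rotation vector, rad) and "tvec" (3), from world to camera coordinates, as OpenCV has them. Camera axes: x right, y down, z forward; pixel columns grow to the right and rows downward; lengths in m; the calibration is good to about 2 mm. A picture is of the moment at which its call begins: read the wrist's pose just before it. get_calibration takes no time and is no camera call; for the wrist camera it gives the pose at the moment of the call.
- bot.sign_off(): hands the job in; it is judged then, once.
The state is a dict: "t": time; "joint_pos": joint angles; "joint_vel": joint speeds; "tau": joint torques, N m; "ee_pos": TCP position; "tool_rot": TCP orientation; "ft_force": force on the tool from outside, world axes, zero at the start; "moment": the same for the moment, N m; "opening": finger opening in m; "finger_force": force on a finger pad.
Only numpy, scipy, OpenCV 4.12 (cv2) and the standard library are available. Lean on these libraries where they do the work, as an engineer would, in place of code of your own. Each camera call takes 0.05 s, during which the arm holds its last target. There are 200 camera calls.

### The job

Lock the heat-block fixture: take the spring cotter by its moulded grip and, from the fixture's open front, push its straight leg through the cross hole of the upright tang until the bow snaps over the side of the tang and the grip sits up against the tang's front, then let go. Feel for the hole gently, never press with more than about 20 N, and do not shift the other things on the bench.

Things in the scene. Friction and masses are not known exactly. Their poses are not given: they have to be found in the camera images.
- fixture: Heat-block fixture, fixed to the bench: dark steel base with an aluminium carrier plate, together 180 x 130 mm and 20 mm high, a grey tube block (66 x 95 x 34 mm) on its rear half and an upright steel tang near its front. Origin under the base's centre, on the bench; +x from the open front (tang, robot's side) to the rear (block), +z up.
- tang_slot (a point): On the carrier plate's top, 20 mm above the bench, on the tang's vertical centre line, 45 mm before the fixture's centre; axes as the fixture's. The tang is an upright steel flat, 14 mm thick (x), 38 mm wide (y), narrow sides half round, 7 mm radius. How far it stands out varies and is NOT reported: its cross hole's centre is 30 to 62 mm above this point, its top 36 mm above the hole's centre.
- tang_front (a point): The same point moved 7 mm to the tang's front face (a fixed spot on the plate). The cross hole runs along x through the tang's middle (y = 0), 7.8 mm wide, without a countersink, so that only the rounded end of the 6 mm leg helps to find it. The tang is stiff: it slides up or down only against about 8 N of friction. Behind it 50 mm are free for the leg.
- cotter: Spring cotter lying flat on the bench: a grey moulded grip (34 mm along x, 36 along y, 24 high), a straight steel leg and a wavy spring bow out of its front, a wire loop 14 mm out of its back. Leg and bow lie at the grip's mid height. Origin under the grip's centre, +x along the leg, +z up. Take it across the grip's flat sides, 36 mm apart along y. About 0.07 kg.
- leg_root (a point): Where the leg leaves the grip's front face: 17 mm ahead (x), -11 mm to the side (y) and 12 mm above the cotter's origin. The leg is 6 mm thick and 46 mm long. Axes as the cotter's.
- leg_tip (a point): The rounded end of the leg, 46 mm ahead of leg_root along the cotter's x. A tall bench heater stands some 5 cm or more ahead of it at the start: draw the cotter back towards the robot before lifting it high or carrying it across.
- bow (a joint): Outward bend of the spring bow (rad): 0 relaxed, about 0.16 while its neck rides over the tang's side, under 0.08 once it has snapped behind. 6 mm wire beside the leg on the cotter's +y side. It first touches the tang when the leg's tip is some 15 mm out of the tang's rear. Riding over takes a push of 5 to 13 N; 20 N is never needed.
- bow_neck (a point): The narrowest place of the bow, 15 mm ahead of the grip's front face and, relaxed, 17 mm beside the leg's axis (centre of the wire).
- beaker: Clear beaker, 52 mm across, 62 mm high, a bystander. Origin under its centre.
- marker: Marker pen lying flat, 134 x 12 x 12 mm, a bystander. Origin under its centre.
- screwdriver: Screwdriver lying flat, 160 x 22 x 19 mm, a bystander. Origin under its centre.

How it is judged:
By the outcome, as a careful person would: the job done as asked, in the order asked, and still so for the second after the job is handed in, with the robot touching nothing.
It also fails if it takes over 67 s, if anything falls off the work surface, if the arm or the gripper's body presses on something with over 40 N, if the wrist force passes 120 N, or if a joint passes its speed limit or range.

## Working session

There is one attempt and no reset: what is moved stays moved. The work goes in short steps, Python scripts to look and compute and a tool call to move; the robot and the scene stay as the last step left them, time stands still between calls to the robot, and variables do not carry over. Pictures are saved under pics/ and viewed, at most 10 in all, crops included, and the job is handed in when it is done.

Besides the shell and the picture viewer there is one more tool, called as name([rows], argument=value, ...), one row to a line, values as JSON. jog_arm: Moves the arm, as the interface text tells. Its arguments: {"type":"object","properties":{"targets":{"type":"array"}},"required":["targets"]}

```bash
ls; mkdir -p pics; cat > h.py <<'E'
import numpy as np, cv2
from scipy.spatial.transform import Rotation as R
from station import bot
def cal(n):
    c=bot.get_calibration(n);K=np.array([[c['fx'],0,c['cx']],[0,c['fy'],c['cy']],[0,0,1]]);return K,R.from_rotvec(np.ravel(c['rvec'])).as_matrix(),np.ravel(c['tvec'])
def ray(C,u,v):
    K,r,t=C;d=r.T@np.linalg.inv(K)@[u,v,1];return -r.T@t,d/np.linalg.norm(d)
def onz(C,u,v,z):
    o,d=ray(C,u,v);return o+d*(z-o[2])/d[2]
def proj(C,p):
    K,r,t=C;q=K@(r@np.asarray(p)+t);return q[:2]/q[2]
def tri(rs):
    A=0;b=0
    for o,d in rs:
        M=np.eye(3)-np.outer(d,d);A=A+M;b=b+M@o
    return np.linalg.solve(A,b)
def snap(n,f):
    C=cal(n);im=cv2.cvtColor(bot.get_image(n),cv2.COLOR_RGB2BGR);cv2.imwrite('pics/'+f+'.png',im);return C,im
E
python3 - <<'E'
from h import *
s=bot.observe();print({k:np.round(v,3) for k,v in s.items()},bot.pinch_z)
ims=[]
for n in ['top','side','wrist']:
    C,im=snap(n,n+'0');ims.append(im);print(n,-C[1].T@C[2],C[1][2],C[0][0,0])
E
```

```text
pics
{'t': np.float64(0.0), 'joint_pos': array([-1.381,  0.378,  0.08 ,  1.274,  0.   ,  1.461]), 'joint_vel': array([-0.   ,  0.001, -0.001, -0.   , -0.   , -0.   ]), 'tau': array([-2.0000e-03, -4.6361e+01,  2.6987e+01,  2.1000e-02, -0.0000e+00,
       -0.0000e+00]), 'ee_pos': array([ 0.17 , -0.549,  0.23 ]), 'tool_rot': array([-3.104, -0.469,  0.   ]), 'ft_force': array([ 0.019, -0.201, -0.113]), 'moment': array([-0.035,  0.007, -0.057]), 'finger_force': np.float64(0.0), 'opening': np.float64(0.086)} 0.0187
top [0.44133641 0.02716559 1.04581109] [ 0.10125236 -0.00776978 -0.99483043] 430.79094505914986
side [0.17111827 0.63109685 0.64563783] [ 0.39268527 -0.661578   -0.63883709] 408.2609631467477
wrist [ 0.237794   -0.52859717  0.37487321] [-0.26330464 -0.07844002 -0.9615185 ] 351.14544119308505
```

View pics/top0.png

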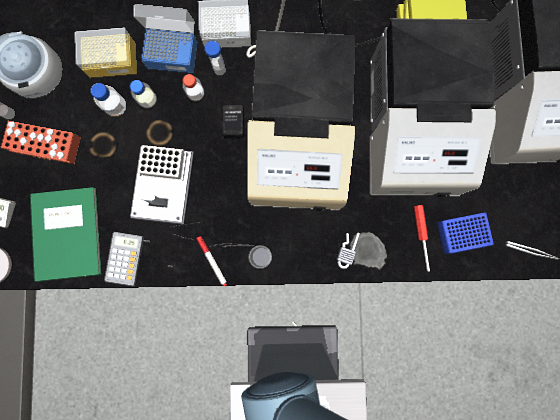

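View pics/side0.png

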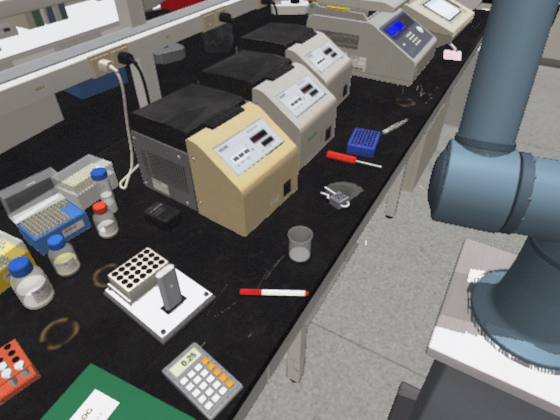

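The top view shows the cotter near (350,250) and the fixture near (160,185). The side view shows the tang at about (170,290). I'll zoom in next.

```bash
python3 - <<'E'
from h import *
t=cv2.imread('pics/top0.png');s=cv2.imread('pics/side0.png')
def c(im,x,y,w,h,k):
    return cv2.resize(im[y:y+h,x:x+w],(400,300),interpolation=cv2.INTER_CUBIC)
m=np.vstack([np.hstack([c(t,325,220,80,60,5),c(t,115,140,100,75,4)]),np.hstack([c(s,305,165,80,60,5),c(s,95,235,133,100,3)])])
cv2.imwrite('pics/m1.png',m)
T=cal('top')
for u,v in [(360,282),(350,250),(225,265),(160,185)]: print(u,v,onz(T,u,v,0))
E
```

```text
360 282 [ 0.38162732 -0.15494965  0.        ]
350 250 [ 0.45875647 -0.13354753  0.        ]
225 265 [0.42863542 0.16910138 0.        ]
160 185 [0.62675389 0.32738316 0.        ]
```

View pics/m1.png

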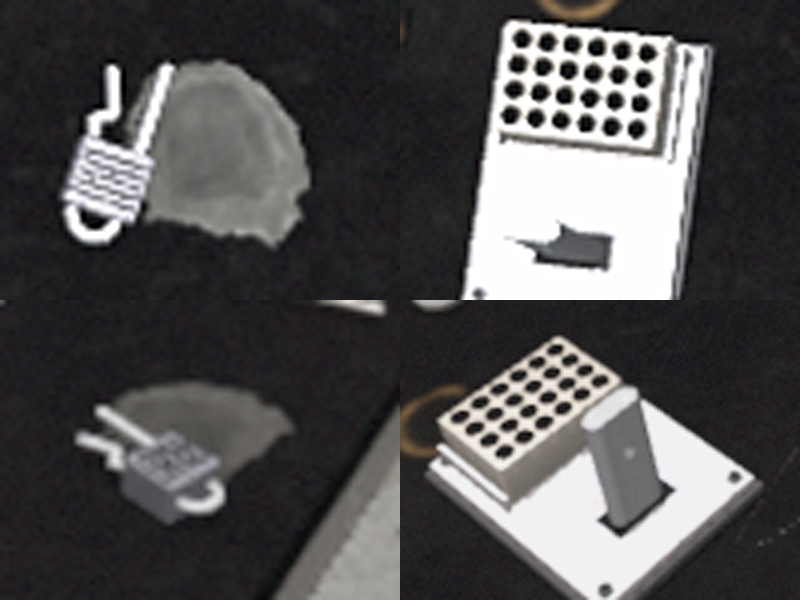

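The crops show the leg tip at top (358,233.4), its root at (353.4,250.4), and the bow on the left. The tang's hole appears as a bright spot at side (171,286).

```bash
python3 - <<'E'
from h import *
T=cal('top');S=cal('side')
t=lambda x,y:(325+x/5,220+y/5)
tip=onz(T,*t(167,67),.012);root=onz(T,*t(143,150),.012);g=onz(T,*t(107,180),.024)
print('tip',tip,'root',root,np.linalg.norm(tip-root)*1e3,'grip',g)
d=(tip-root)[:2];print('yaw leg',np.degrees(np.arctan2(d[1],d[0])))
# fixture
f=lambda x,y:(115+(x-400)/4,140+y/4)
s=lambda x,y:(95+(x-400)/3.0075,235+(y-300)/3)
B=[onz(T,*f(*p),.054) for p in [(505,20),(674,38),(661,150),(499,137)]]
for b in B: print('blocktop',b)
Sg=onz(S,*s(557,337),.054),onz(S,*s(622,380),.054),onz(S,*s(504,468),.054),onz(S,*s(440,412),.054)
for b in Sg: print('side blocktop',b)
for p in [(760,484),(605,600),(428,470)]: print('plate corner',onz(S,*s(*p),.02))
for p in [(672,487),(652,480),(598,520),(625,530)]: print('slot',onz(S,*s(*p),.02))
E
```

```text
tip [ 0.49792172 -0.1532889   0.012     ] root [ 0.458388   -0.14032925  0.012     ] 41.603696966530755 grip [ 0.44439634 -0.12085673  0.024     ]
yaw leg -18.149789043175925
blocktop [0.71312088 0.35678261 0.054     ]
blocktop [0.70053031 0.25767162 0.054     ]
blocktop [0.63400719 0.26493668 0.054     ]
blocktop [0.64344438 0.35926833 0.054     ]
side blocktop [0.698996  0.2655906 0.054    ]
side blocktop [0.63431587 0.27299128 0.054     ]
side blocktop [0.64666028 0.36327613 0.054     ]
side blocktop [0.71501429 0.35181606 0.054     ]
plate corner [0.52499371 0.27528734 0.02      ]
plate corner [0.55147988 0.38720746 0.02      ]
plate corner [0.71470128 0.37358718 0.02      ]
slot [0.57136549 0.30516341 0.02      ]
slot [0.58590837 0.30733681 0.02      ]
slot [0.59405522 0.3474739  0.02      ]
slot [0.57471154 0.34464788 0.02      ]
```

```bash
cat >> h.py <<'E'
def go(p,yawx=None):
    """shift in tool axes (mm) and yaw to put TCP at p with tool x heading yawx (deg, world)"""
    s=bot.observe();M=R.from_rotvec(s['tool_rot']).as_matrix()
    x=np.degrees(np.arctan2(M[1,0],M[0,0]))
    print('ee',np.round(s['ee_pos'],4),'toolx',x,'shift mm',np.round(M.T@(np.array(p)-s['ee_pos'])*1e3,1),'F',np.round(s['ft_force'],1),'t',s['t'],'open',s['opening'],'j',np.round(s['joint_pos'],2), 'z',np.round(M[:,2],3))
    if yawx is not None: print('yaw',np.radians(-(yawx-x)))
E
python3 - <<'E'
from h import *
go([.44,-.122,.20],-18.15)
T=cal('top')
h=cv2.imread('pics/top0.png')
for u,v in [(372,185),(480,195),(370,150)]: print(onz(T,u,v,0))
E
```

```text
ee [ 0.1697 -0.5489  0.2306] toolx 17.178500398262138 shift mm [ 384.3 -327.9   31.1] F [-0.6  0.1 -0.1] t 0.15 open 0.08497109366208132 j [-1.38  0.38  0.08  1.27 -0.    1.46] z [-0.     0.002 -1.   ]
yaw 0.6165986517418023
[ 0.6170394  -0.19323724  0.        ]
[ 0.58721169 -0.45799418  0.        ]
[ 0.70498372 -0.19177234  0.        ]
```

jog_arm([
  {"xyz":[30,-25,0],"yaw":0,"gripper":80},
  {"xyz":[61,-52,0],"yaw":0,"gripper":80},
  {"xyz":[92,-79,0],"yaw":0,"gripper":80},
  {"xyz":[123,-106,0],"yaw":0,"gripper":80},
  {"xyz":[150,-130,0],"yaw":0,"gripper":80},
])

```text
t: 0.57
ee_pos: [0.2753, -0.3785, 0.231]
tool_rot: [-3.105, -0.469, -0.0]
ft_force: [0.8, -0.2, 0.4]
opening: 0.0794
finger_force: 0.0
```

jog_arm([
  {"xyz":[30,-25,0],"yaw":0,"gripper":80},
  {"xyz":[61,-52,0],"yaw":0,"gripper":80},
  {"xyz":[92,-79,0],"yaw":0,"gripper":80},
  {"xyz":[123,-106,0],"yaw":0,"gripper":80},
  {"xyz":[150,-130,0],"yaw":0,"gripper":80},
])

```text
t: 0.98
ee_pos: [0.3802, -0.21, 0.2312]
tool_rot: [-3.106, -0.47, -0.0]
ft_force: [0.2, -0.7, 0.5]
opening: 0.0802
finger_force: 0.0
```

jog_arm([
  {"xyz":[20,-15,6],"yaw":0.12,"gripper":80},
  {"xyz":[40,-30,12],"yaw":0.24,"gripper":80},
  {"xyz":[60,-45,18],"yaw":0.36,"gripper":80},
  {"xyz":[75,-58,24],"yaw":0.48,"gripper":80},
  {"xyz":[84,-68,30],"yaw":0.6,"gripper":80},
])

```text
t: 1.4
ee_pos: [0.4407, -0.1209, 0.2008]
tool_rot: [-3.105, 0.476, -0.0]
ft_force: [0.4, 0.8, -0.1]
opening: 0.0799
finger_force: 0.0
```

```bash
python3 - <<'E'
from h import *
go([.44,-.122,.20],-18.15)
C,im=snap('wrist','w1');print(-C[1].T@C[2])
for z in(.012,.024):print(proj(C,[.4444,-.1209,z]))
E
```

```text
ee [ 0.4407 -0.1209  0.2008] toolx -17.43196437686348 shift mm [-0.3  1.2  0.8] F [ 0.4  0.8 -0.1] t 1.4 open 0.0798759449498486 j [-0.41  0.15 -0.3   1.12  0.    3.04] z [ 0.  0. -1.]
yaw 0.012532085770341426
[ 0.50861409 -0.14195736  0.34521174]
[280.13191925 179.1283116 ]
[280.09973067 181.69425844]
```

View pics/w1.png

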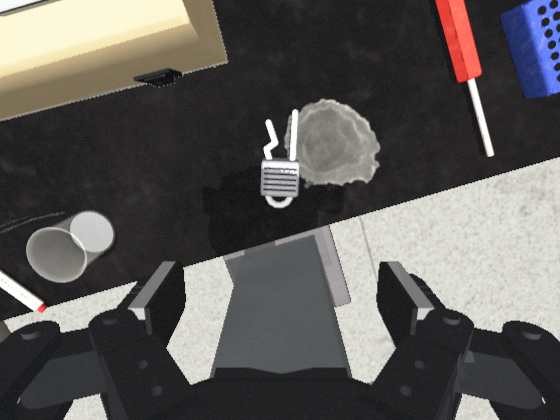

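The wrist view shows the cotter: leg tip (295,112), root (293,158), grip roughly x 262–299 and y 160–196. Joint 6 would hit its limit at the fixture, so I'll take the grip with the half-turned tool.

```bash
python3 - <<'E'
from h import *
C=cal('wrist');im=cv2.imread('pics/w1.png')
a=onz(C,295,112,.012);b=onz(C,293,158,.012);print(a,b,np.linalg.norm(a-b),np.degrees(np.arctan2(*(a-b)[1::-1])))
q=[onz(C,*p,.024) for p in[(262,160),(299,160),(299,196),(262,196)]]
print(np.round(q,4),np.mean(q,0))
hsv=cv2.cvtColor(im,cv2.COLOR_BGR2HSV)
m=((hsv[...,2]>185)&(hsv[...,1]<60)).astype(np.uint8);m[:, :255]=0;m[:,302:]=0;m[:100]=0;m[215:]=0
for v in range(108,215,5):
    u=np.flatnonzero(m[v]); print(v,u.min() if len(u) else '',u.max() if len(u) else '')
E
```

```text
[ 0.49930694 -0.15064676  0.012     ] [ 0.45970314 -0.13660188  0.012     ] 0.04202046379140217 -19.52628076327135
[[ 0.4683 -0.1092  0.024 ]
 [ 0.4581 -0.1414  0.024 ]
 [ 0.4256 -0.1317  0.024 ]
 [ 0.4361 -0.0985  0.024 ]] [ 0.44700375 -0.12021088  0.024     ]
108  
113 292 297
118 292 297
123 266 297
128 267 296
133 269 296
138 271 296
143 269 296
148 264 295
153 264 295
158 266 295
163 262 298
168 263 298
173 290 298
178 295 295
183 289 295
188 282 292
193 268 293
198 266 291
203 269 288
208  
213
```

jog_arm([
  {"xyz":[0,0,0],"yaw":-0.12,"gripper":80},
  {"xyz":[0,0,0],"yaw":-0.24,"gripper":80},
  {"xyz":[0,0,0],"yaw":-0.37,"gripper":80},
  {"xyz":[0,0,0],"yaw":-0.49,"gripper":80},
  {"xyz":[0,0,0],"yaw":-0.62,"gripper":80},
])

```text
t: 1.87
ee_pos: [0.4394, -0.1228, 0.2012]
tool_rot: [-3.101, -0.504, 0.001]
ft_force: [0.0, 0.0, 0.8]
opening: 0.0799
finger_force: 0.0
```

jog_arm([
  {"xyz":[0,0,0],"yaw":-0.12,"gripper":80},
  {"xyz":[0,0,0],"yaw":-0.24,"gripper":80},
  {"xyz":[0,0,0],"yaw":-0.37,"gripper":80},
  {"xyz":[0,0,0],"yaw":-0.49,"gripper":80},
  {"xyz":[0,0,0],"yaw":-0.62,"gripper":80},
])

```text
t: 2.28
ee_pos: [0.4394, -0.1229, 0.2012]
tool_rot: [-2.803, -1.419, 0.001]
ft_force: [0.8, -0.7, -0.5]
opening: 0.08
finger_force: 0.0
```

jog_arm([
  {"xyz":[0,0,0],"yaw":-0.12,"gripper":80},
  {"xyz":[0,0,0],"yaw":-0.24,"gripper":80},
  {"xyz":[0,0,0],"yaw":-0.37,"gripper":80},
  {"xyz":[0,0,0],"yaw":-0.49,"gripper":80},
  {"xyz":[0,0,0],"yaw":-0.62,"gripper":80},
])

```text
t: 2.7
ee_pos: [0.4394, -0.1229, 0.2012]
tool_rot: [-2.242, -2.201, 0.001]
ft_force: [0.6, -0.2, 0.6]
opening: 0.0801
finger_force: 0.0
```

jog_arm([
  {"xyz":[0,0,0],"yaw":-0.12,"gripper":80},
  {"xyz":[0,0,0],"yaw":-0.24,"gripper":80},
  {"xyz":[0,0,0],"yaw":-0.37,"gripper":80},
  {"xyz":[0,0,0],"yaw":-0.49,"gripper":80},
  {"xyz":[0,0,0],"yaw":-0.62,"gripper":80},
])

```text
t: 3.12
ee_pos: [0.4394, -0.1229, 0.2012]
tool_rot: [-1.47, -2.776, 0.001]
ft_force: [0.1, 0.3, 0.0]
opening: 0.0803
finger_force: 0.0
```

jog_arm([
  {"xyz":[0,0,0],"yaw":-0.12,"gripper":80},
  {"xyz":[0,0,0],"yaw":-0.24,"gripper":80},
  {"xyz":[0,0,0],"yaw":-0.37,"gripper":80},
  {"xyz":[0,0,0],"yaw":-0.49,"gripper":80},
  {"xyz":[0,0,0],"yaw":-0.62,"gripper":80},
])

```text
t: 3.53
ee_pos: [0.4394, -0.1229, 0.2012]
tool_rot: [-0.561, -3.091, 0.0]
ft_force: [-0.4, 0.0, 1.0]
opening: 0.0798
finger_force: 0.0
```

```bash
python3 - <<'E'
from h import *
go([.444,-.122,.10],162)
E
```

```text
ee [ 0.4394 -0.1229  0.2012] toolx 159.41192545727952 shift mm [ -4.    2.4 101.2] F [-0.4  0.   1. ] t 3.5333 open 0.07978570601815764 j [-0.41  0.15 -0.3   1.12 -0.   -0.05] z [-0.001 -0.    -1.   ]
yaw -0.04517042205751897
```

jog_arm([
  {"xyz":[-1,1,30],"yaw":-0.045,"gripper":70},
  {"xyz":[-3,3,60],"yaw":-0.045,"gripper":65},
  {"xyz":[-3,3,90],"yaw":-0.045,"gripper":65},
  {"xyz":[-3,3,120],"yaw":-0.045,"gripper":65},
  {"xyz":[-3,3,145],"yaw":-0.045,"gripper":65},
])

```text
t: 3.95
ee_pos: [0.4427, -0.1209, 0.0545]
tool_rot: [-0.501, -3.1, -0.0]
ft_force: [0.0, 0.7, -0.1]
opening: 0.0648
finger_force: 0.0
```

```bash
python3 - <<'E'
from h import *
go([.443,-.1215,.004],162)
C,im=snap('wrist','w2')
E
```

```text
ee [ 0.4427 -0.1209  0.0545] toolx 161.64205943087 shift mm [-0.6 -0.5 50.5] F [ 0.   0.7 -0.1] t 3.95 open 0.06480402269382743 j [-0.4   0.29 -0.54  0.74 -0.   -0.08] z [-0.001  0.    -1.   ]
yaw -0.00624724145778077
```

View pics/w2.png

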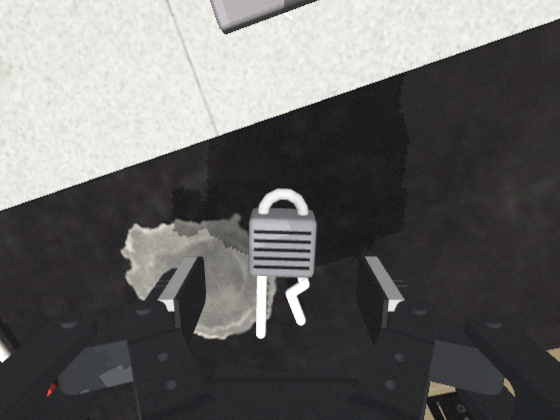

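The grip (249–316, 210–275) sits midway between the fingers, with the leg straight and parallel to them. Next I'll descend and close.

jog_arm([
  {"xyz":[0,0,15],"yaw":0,"gripper":60},
  {"xyz":[0,0,30],"yaw":0,"gripper":60},
  {"xyz":[0,0,42],"yaw":0,"gripper":60},
  {"xyz":[0,0,49],"yaw":0,"gripper":60},
  {"xyz":[0,0,50],"yaw":0,"gripper":60},
])

```text
t: 4.42
ee_pos: [0.4429, -0.1208, 0.0057]
tool_rot: [-0.502, -3.099, -0.0]
ft_force: [0.2, 0.7, -0.4]
opening: 0.06
finger_force: 0.0
```

jog_arm([
  {"xyz":[0,0,0],"yaw":0,"gripper":45},
  {"xyz":[0,0,0],"yaw":0,"gripper":38},
  {"xyz":[0,0,0],"yaw":0,"gripper":30},
  {"xyz":[0,0,0],"yaw":0,"gripper":30},
  {"xyz":[0,0,0],"yaw":0,"gripper":30},
])

```text
t: 4.83
ee_pos: [0.4446, -0.1213, 0.0076]
tool_rot: [0.503, 3.099, -0.001]
ft_force: [-1.7, 1.4, 6.3]
opening: 0.0346
finger_force: 60.3
```

jog_arm([
  {"xyz":[0,0,0],"yaw":0,"gripper":30},
  {"xyz":[0,0,0],"yaw":0,"gripper":30},
])

```text
t: 5.0
ee_pos: [0.4446, -0.1213, 0.0075]
tool_rot: [0.503, 3.099, -0.001]
ft_force: [-1.4, 0.2, 6.4]
opening: 0.0348
finger_force: 60.3
```

jog_arm([
  {"xyz":[0,0,-6],"yaw":0,"gripper":30},
  {"xyz":[10,0,-12],"yaw":0,"gripper":30},
  {"xyz":[25,0,-20],"yaw":0,"gripper":30},
  {"xyz":[42,0,-20],"yaw":0,"gripper":30},
  {"xyz":[60,0,-20],"yaw":0,"gripper":30},
])

```text
t: 5.42
ee_pos: [0.3874, -0.1022, 0.0273]
tool_rot: [0.503, 3.099, -0.001]
ft_force: [-0.1, -0.3, -0.2]
opening: 0.0349
finger_force: 59.6
```

jog_arm([
  {"xyz":[0,0,-30],"yaw":0,"gripper":30},
  {"xyz":[0,0,-60],"yaw":0,"gripper":30},
  {"xyz":[0,0,-90],"yaw":0,"gripper":30},
  {"xyz":[0,0,-120],"yaw":0,"gripper":30},
  {"xyz":[0,0,-130],"yaw":0,"gripper":30},
])

```text
t: 5.83
ee_pos: [0.3889, -0.1028, 0.161]
tool_rot: [0.502, 3.095, -0.003]
ft_force: [1.3, 0.2, -1.3]
opening: 0.0346
finger_force: 59.8
```

```bash
python3 - <<'E'
from h import *
go([.46,.32,.16],180-7.5)
C,im=snap('wrist','w3')
E
```

```text
ee [ 0.3889 -0.1028  0.161 ] toolx 161.57422467840033 shift mm [6.620e+01 4.236e+02 2.000e-01] F [ 1.3  0.2 -1.3] t 5.8333 open 0.03456281371708856 j [-0.42  0.07 -0.51  0.99 -0.   -0.09] z [ 0.006 -0.003 -1.   ]
yaw -0.19069075269505661
```

View pics/w3.png

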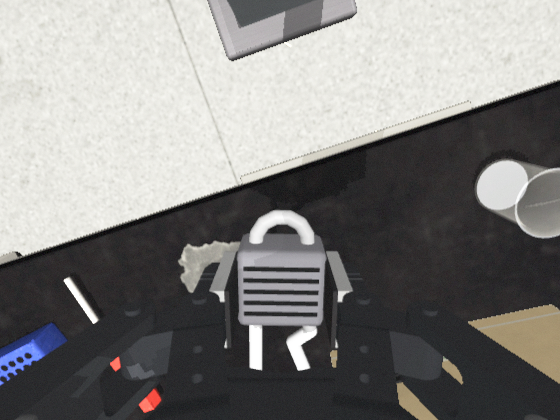

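The cotter is held square between the pads. Next I'll measure the tang and hole from the side and top views, plus the grip's offset in the hand.

```bash
python3 - <<'E'
from h import *
t=cv2.imread('pics/top0.png');s=cv2.imread('pics/side0.png')
a=cv2.resize(s[255:330,145:195],(400,600),interpolation=cv2.INTER_CUBIC)
b=cv2.resize(t[180:225,135:165][:, :],(400,600),interpolation=cv2.INTER_CUBIC) if 0 else cv2.resize(t[175:230,130:185],(400,400),interpolation=cv2.INTER_CUBIC)
b=np.clip((b.astype(float)-60)*1.0,0,255).astype(np.uint8)
m=np.zeros((600,800,3),np.uint8);m[:,:400]=a;m[:400,400:]=b
cv2.imwrite('pics/m2.png',m)
C=cal('wrist');st=bot.observe();M=R.from_rotvec(st['tool_rot']).as_matrix();z=st['ee_pos'][2]+.0165
for p in [(242,252),(322,252),(326,326),(237,326),(325,310),(238,310)]:
    print(p,np.round(M.T@(onz(C,*p,z)-st['ee_pos'])*1e3,1))
E
```

```text
(242, 252) [ 13.4 -14.7 -16.6]
(322, 252) [ 13.4  16.7 -16.6]
(326, 326) [-20.2  19.5 -16.4]
(237, 326) [-20.2 -17.8 -16.3]
(325, 310) [-12.6  18.8 -16.4]
(238, 310) [-12.6 -17.2 -16.4]
```

View pics/m2.png

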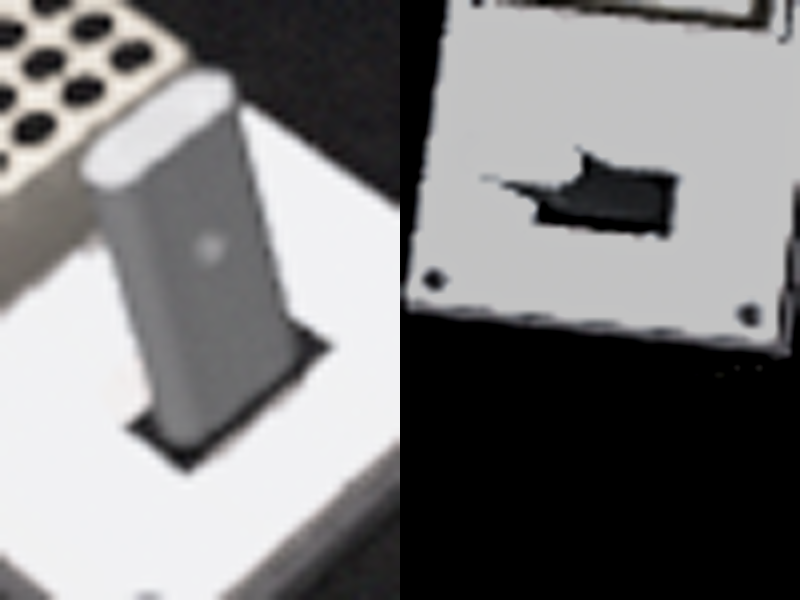

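The side crop shows the tang's hole at crop (210,248). The visible slot corners are (128,428), (187,470) and (330,347), and the tang's top face spans (82,165)–(237,95).

```bash
python3 - <<'E'
from h import *
T=cal('top');S=cal('side')
s=lambda x,y:(145+(x+.5)/8-.5,255+(y+.5)/8-.5)
t=lambda x,y:(130+(x-400)/7.27-.5,175+y/7.27-.5)
L,B,Rr=[onz(S,*s(*p),.02) for p in[(128,428),(187,470),(330,347)]]
c=(L+Rr)/2;print('slot corners',L,B,Rr,'centre',c,np.linalg.norm(Rr-B),np.linalg.norm(L-B))
f=(Rr-B)[:2];print('yaw from slot',np.degrees(np.arctan2(f[1],f[0]))+90)
for nm,pp in [('front',[(407,300),(790,350)]),('screws',[(434,279),(749,314)]),('blockfront',[(470,2),(765,28)])]:
    a,b=[onz(T,*t(*p),.02) for p in pp];d=b-a;print(nm,a,b,np.linalg.norm(d),np.degrees(np.arctan2(d[1],d[0]))+90)
# slot in top: right edge lower right corner
print('slot top view',onz(T,*t(668,236),.02),onz(T,*t(675,176),.02),onz(T,*t(537,220),.02))
for yaw in(-7.5,):
    n=np.array([np.cos(np.radians(yaw)),np.sin(np.radians(yaw)),0])
    o,d=ray(S,*s(210,248))
    for cc in (c,):
        q=cc-.007*n; h=o+d*((q-o)@n)/(d@n); print('hole',h,'lateral',(h-q)@[-n[1],n[0],0])
    # tang top centre: pixel of top face centre
    o,d=ray(S,*s(160,130)); 
    for zz in(.10,.11,.12,.13,.14): print(zz,(onz(S,*s(160,130),zz)-c)@n*1e3,(onz(S,*s(160,130),zz)-c)@[-n[1],n[0],0]*1e3)
E
```

```text
slot corners [0.59491171 0.34727867 0.02      ] [0.57520974 0.34909482 0.02      ] [0.569829   0.30589517 0.02      ] centre [0.58237036 0.32658692 0.02      ] 0.043533463092534024 0.01978550609794209
yaw from slot -7.099910925841158
front [0.55012741 0.39129683 0.02      ] [0.53123749 0.26561651 0.02      ] 0.12709197922717438 -8.547650001174901
screws [0.55689861 0.38255952 0.02      ] [0.54336416 0.27911932 0.02      ] 0.10432189401659304 -7.454418735332993
blockfront [0.64911476 0.37212935 0.02      ] [0.63855421 0.27438528 0.02      ] 0.09831291557360576 -6.166477482948778
slot top view [0.5696809  0.30590196 0.02      ] [0.58958    0.30376634 0.02      ] [0.57580674 0.34902107 0.02      ]
hole [0.57539308 0.32721829 0.07530756] lateral -0.000284751676318752
0.1 8.192094521428453 -4.570956939258978
0.11 -0.15909286640918355 0.06209037375012156
0.12 -8.510280254246931 4.695137686759207
0.13 -16.861467642084566 9.328184999768308
0.14 -25.212655029922317 13.961232312777447
```

jog_arm([
  {"xyz":[4,22,0],"yaw":0,"gripper":30},
  {"xyz":[10,58,0],"yaw":0,"gripper":30},
  {"xyz":[17,96,0],"yaw":0,"gripper":30},
  {"xyz":[24,134,0],"yaw":0,"gripper":30},
  {"xyz":[30,170,0],"yaw":0,"gripper":30},
])

```text
t: 6.3
ee_pos: [0.4114, 0.0706, 0.1559]
tool_rot: [-0.504, -3.1, 0.0]
ft_force: [1.3, 0.2, -0.5]
opening: 0.0344
finger_force: 59.9
```

jog_arm([
  {"xyz":[6,38,0],"yaw":0,"gripper":30},
  {"xyz":[13,76,0],"yaw":0,"gripper":30},
  {"xyz":[20,114,0],"yaw":0,"gripper":30},
  {"xyz":[26,150,0],"yaw":0,"gripper":30},
  {"xyz":[32,180,0],"yaw":0,"gripper":30},
])

```text
t: 6.72
ee_pos: [0.4382, 0.2522, 0.1557]
tool_rot: [-0.501, -3.101, -0.0]
ft_force: [0.7, -0.3, -0.1]
opening: 0.0346
finger_force: 59.9
```

jog_arm([
  {"xyz":[4,25,0],"yaw":-0.06,"gripper":30},
  {"xyz":[9,50,0],"yaw":-0.12,"gripper":30},
  {"xyz":[14,75,0],"yaw":-0.19,"gripper":30},
  {"xyz":[18,95,0],"yaw":-0.19,"gripper":30},
  {"xyz":[18,103,0],"yaw":-0.19,"gripper":30},
])

```text
t: 7.13
ee_pos: [0.4537, 0.3556, 0.1554]
tool_rot: [-0.203, -3.134, -0.001]
ft_force: [0.2, 0.1, -0.7]
opening: 0.0342
finger_force: 59.9
```

```bash
python3 - <<'E'
from h import *
go([.4565,.3535,.0703],172.7)
E
```

```text
ee [0.4537 0.3556 0.1554] toolx 172.60543354176014 shift mm [-3.1 -1.7 85.1] F [ 0.2  0.1 -0.7] t 7.1333 open 0.03423208633639098 j [ 0.55  0.41 -0.07  1.09  0.    0.68] z [-0.001  0.    -1.   ]
yaw -0.0016504960582351658
```

jog_arm([
  {"xyz":[0,0,20],"yaw":0,"gripper":30},
  {"xyz":[-1,-1,42],"yaw":0,"gripper":30},
  {"xyz":[-2,-2,64],"yaw":0,"gripper":30},
  {"xyz":[-3,-2,80],"yaw":0,"gripper":30},
  {"xyz":[-3,-2,85],"yaw":0,"gripper":30},
])

```text
t: 7.55
ee_pos: [0.4546, 0.3486, 0.0678]
tool_rot: [-0.208, -3.13, 0.006]
ft_force: [-0.7, -0.9, -0.7]
opening: 0.0346
finger_force: 59.9
```

```bash
python3 - <<'E'
from h import *
go([.4961,.3484,.0703],172.7)
C,s=snap('side','s4');C2,t=snap('top','t4')
S=bot.observe();M=R.from_rotvec(S['tool_rot']).as_matrix()
for off in ([-66.4,-11,-4.5],[-20.4,-11,-4.5]):
    p=S['ee_pos']+M@np.array(off)/1e3;print(p,proj(C,p),proj(C2,p))
m=np.hstack([cv2.resize(s[220:345,120:220],(400,500),interpolation=cv2.INTER_CUBIC),cv2.resize(t[170:270,120:200],(400,500),interpolation=cv2.INTER_CUBIC)])
cv2.imwrite('pics/m4.png',m)
E
```

```text
ee [0.4546 0.3486 0.0678] toolx 172.40879856523176 shift mm [-41.1   5.2  -2.7] F [-0.7 -0.9 -0.7] t 7.55 open 0.03461101838670137 j [ 0.54  0.48 -0.21  0.89 -0.    0.68] z [-0.005 -0.004 -1.   ]
yaw -0.005082423823237032
[0.51995369 0.32979278 0.0741711 ] [194.34344375 299.86783312] [149.0597696  226.17928229]
[0.47435672 0.33586725 0.07430216] [213.35079899 313.68297284] [146.07463039 246.47761003]
```

View pics/m4.png

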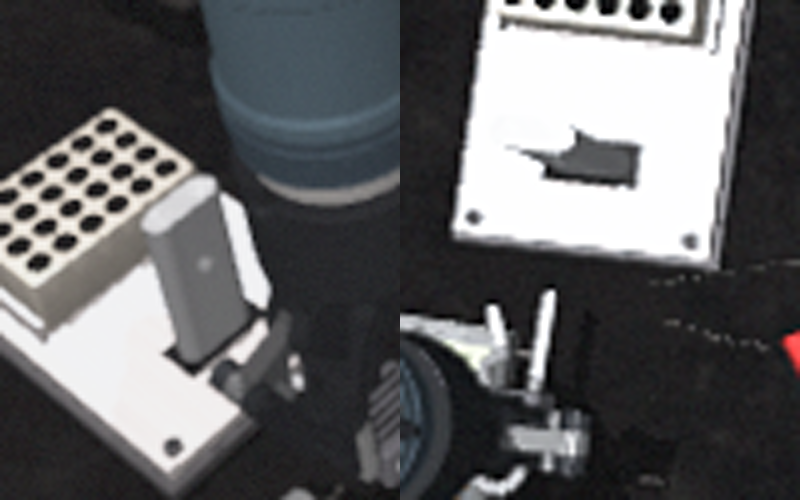

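The top crop shows the leg tip at about top pixel (149.8,228) and the root near (147.4,247.6), a pixel or so right of my prediction. I'll refine that numerically with the arm settled.

```bash
cat > leg.py <<'E'
from h import *
def legtop(r0=None):
    C,t=snap('top','tt');S=bot.observe();M=R.from_rotvec(S['tool_rot']).as_matrix()
    g=cv2.cvtColor(t,cv2.COLOR_BGR2GRAY).astype(float)
    P=lambda k:proj(C,S['ee_pos']+M@np.array([-20.4-k,-11,-4.5])/1e3)
    pts=[]
    v0,v1=P(46)[1],P(0)[1]
    for v in range(int(v0)-5,int(v1)+1):
        uc=P(46*(v1-v)/(v1-v0))[0]+1
        us=np.arange(int(uc)-4,int(uc)+6);w=np.clip(g[v,us]-70,0,None)
        if w.max()>60: 
            u=(us*w).sum()/w.sum();p=onz(C,u,v,S['ee_pos'][2]+.0045);q=M.T@(p-S['ee_pos'])*1e3
            print(v,round(u,2),w.max(),'toolxy',np.round(q[:2],1)); 
    return S
E
python3 - <<'E'
from leg import *
S=legtop();go([.4961,.3484,.0703],172.7)
E
```

```text
228 149.04 185.0 toolxy [-61.4 -12.9]
229 148.86 185.0 toolxy [-59.1 -12.8]
230 148.51 185.0 toolxy [-56.8 -12.4]
231 148.39 185.0 toolxy [-54.5 -12.4]
232 148.21 185.0 toolxy [-52.2 -12.3]
233 148.14 185.0 toolxy [-50.  -12.5]
234 147.93 185.0 toolxy [-47.7 -12.4]
235 147.86 185.0 toolxy [-45.5 -12.5]
236 147.52 185.0 toolxy [-43.1 -12.1]
237 147.38 185.0 toolxy [-40.9 -12.1]
238 147.22 185.0 toolxy [-38.6 -12.1]
239 147.15 185.0 toolxy [-36.4 -12.3]
240 146.36 185.0 toolxy [-34.  -10.8]
241 146.79 185.0 toolxy [-31.8 -12.1]
242 146.51 185.0 toolxy [-29.5 -11.8]
243 146.34 185.0 toolxy [-27.3 -11.8]
244 146.37 168.0 toolxy [-25.1 -12.2]
245 146.17 135.0 toolxy [-22.8 -12. ]
246 145.98 131.0 toolxy [-20.5 -11.9]
ee [0.4566 0.3502 0.0712] toolx 172.42383140202188 shift mm [-39.4   3.4   0.8] F [-0.3  0.1 -0.3] t 7.7 open 0.034654863866994255 j [ 0.54  0.47 -0.2   0.9  -0.    0.68] z [-0.001 -0.001 -1.   ]
yaw -0.004820051325334635
```

```bash
python3 - <<'E'
from h import *
go([.4997,.3496,.0703],173.2)
E
```

```text
ee [0.4566 0.3502 0.0712] toolx 172.42383140202188 shift mm [-42.8   5.1   0.8] F [-0.3  0.1 -0.3] t 7.7 open 0.034654863866994255 j [ 0.54  0.47 -0.2   0.9  -0.    0.68] z [-0.001 -0.001 -1.   ]
yaw -0.013546697585306283
```

jog_arm([
  {"xyz":[-10,2,0],"yaw":-0.013,"gripper":30},
  {"xyz":[-22,4,0.5],"yaw":-0.013,"gripper":30},
  {"xyz":[-34,5,0.5],"yaw":-0.013,"gripper":30},
  {"xyz":[-40,5,0.5],"yaw":-0.013,"gripper":30},
  {"xyz":[-40,5,0.5],"yaw":-0.013,"gripper":30},
])

```text
t: 8.12
ee_pos: [0.4995, 0.3508, 0.0723]
tool_rot: [0.188, 3.133, 0.002]
ft_force: [-0.1, 0.3, -0.6]
opening: 0.0348
finger_force: 60.0
```

```bash
python3 - <<'E'
from leg import *
S=legtop();go([.4997,.3496,.0703],173.2)
C,s=snap('side','s5');C2=cal('top');t=cv2.imread('pics/tt.png')
M=R.from_rotvec(S['tool_rot']).as_matrix()
for off in ([-63,-12.2,-4.5],[-17,-12.2,-4.5]):
    p=S['ee_pos']+M@np.array(off)/1e3;print(p,proj(C,p),proj(C2,p))
print('hole',proj(C,[.5754,.3272,.075]),proj(C2,[.5754,.3272,.075]))
m=np.hstack([cv2.resize(s[240:340,130:210],(400,500),interpolation=cv2.INTER_CUBIC),cv2.resize(t[170:270,120:200],(400,500),interpolation=cv2.INTER_CUBIC)])
cv2.imwrite('pics/m5.png',m)
E
```

```text
202 147.38 185.0 toolxy [-78.   -7.8]
203 147.2 185.0 toolxy [-75.7  -7.7]
204 146.52 185.0 toolxy [-73.3  -6.4]
205 146.37 185.0 toolxy [-71.   -6.4]
206 148.96 185.0 toolxy [-69.4 -12.5]
207 149.5 185.0 toolxy [-67.2 -14.1]
208 148.51 185.0 toolxy [-64.7 -12.1]
209 148.5 185.0 toolxy [-62.5 -12.4]
210 148.49 185.0 toolxy [-60.2 -12.7]
211 148.5 185.0 toolxy [-58. -13.]
212 148.51 185.0 toolxy [-55.7 -13.3]
213 148.51 185.0 toolxy [-53.5 -13.6]
214 148.53 185.0 toolxy [-51.2 -14. ]
215 148.52 185.0 toolxy [-49.  -14.2]
216 147.52 185.0 toolxy [-46.5 -12.3]
217 147.66 185.0 toolxy [-44.3 -12.9]
218 147.95 185.0 toolxy [-42.1 -13.9]
219 147.97 185.0 toolxy [-39.8 -14.2]
220 146.18 185.0 toolxy [-37.2 -10.5]
221 146.08 185.0 toolxy [-34.9 -10.6]
222 145.87 185.0 toolxy [-32.6 -10.4]
223 145.82 185.0 toolxy [-30.4 -10.6]
224 145.45 185.0 toolxy [-28.1 -10.1]
225 145.48 181.0 toolxy [-25.8 -10.4]
226 145.28 129.0 toolxy [-23.5 -10.3]
227 145.11 134.0 toolxy [-21.3 -10.2]
ee [0.4982 0.3506 0.0718] toolx 173.14926264113407 shift mm [-1.6 -0.9  1.5] F [-0.1 -0.5 -1.4] t 8.1667 open 0.034690724730330406 j [ 0.51  0.53 -0.1   0.94  0.    0.63] z [ 0.002  0.001 -1.   ]
yaw -0.0008855339659761764
[0.55930571 0.33101208 0.07640206] [176.184587   290.29637675] [148.43162268 208.75613845]
[0.51363419 0.3364991  0.07633382] [194.52560242 303.38879632] [145.73830177 228.96561171]
hole [170.84655145 285.66574255] [150.39999754 201.74692861]
```

View pics/m5.png

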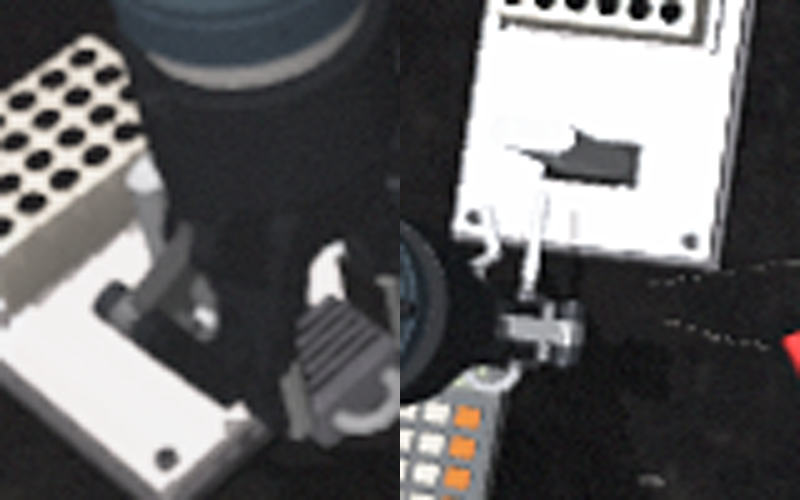

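The side view shows the tang behind the wrist and the cotter level. The top view shows the leg lined up with the tang's middle. The leg is about 1.5 mm left of the axis and 1.3 mm high, so I'll correct that and feel forward.

jog_arm([
  {"xyz":[-2,-1.6,1.3],"yaw":0,"gripper":30},
  {"xyz":[-5,-1.6,1.3],"yaw":0,"gripper":30},
  {"xyz":[-8,-1.6,1.3],"yaw":0,"gripper":30},
  {"xyz":[-10,-1.6,1.3],"yaw":0,"gripper":30},
  {"xyz":[-10,-1.6,1.3],"yaw":0,"gripper":30},
])

```text
t: 8.63
ee_pos: [0.5074, 0.3476, 0.0695]
tool_rot: [0.187, 3.136, 0.0]
ft_force: [0.1, -0.1, -0.6]
opening: 0.0346
finger_force: 60.0
```

jog_arm([
  {"xyz":[-1,0,0],"yaw":0,"gripper":30},
  {"xyz":[-2,0,0],"yaw":0,"gripper":30},
  {"xyz":[-3,0,0],"yaw":0,"gripper":30},
  {"xyz":[-3,0,0],"yaw":0,"gripper":30},
])

```text
t: 8.97
ee_pos: [0.5101, 0.3473, 0.0694]
tool_rot: [0.187, 3.136, -0.0]
ft_force: [0.3, -0.1, -0.9]
opening: 0.0348
finger_force: 60.0
```

jog_arm([
  {"xyz":[-1,0,-0.8],"yaw":0,"gripper":30},
  {"xyz":[-2,0,-0.8],"yaw":0,"gripper":30},
  {"xyz":[-2,0,-0.8],"yaw":0,"gripper":30},
])

```text
t: 9.22
ee_pos: [0.5122, 0.3471, 0.0704]
tool_rot: [0.187, 3.136, 0.0]
ft_force: [0.1, 0.2, -0.2]
opening: 0.0347
finger_force: 60.0
```

jog_arm([
  {"xyz":[-1,0,0],"yaw":0,"gripper":30},
  {"xyz":[-2,0,0],"yaw":0,"gripper":30},
  {"xyz":[-2,0,0],"yaw":0,"gripper":30},
])

```text
t: 9.47
ee_pos: [0.5141, 0.3468, 0.0703]
tool_rot: [0.187, 3.136, -0.0]
ft_force: [1.0, -0.3, -0.4]
opening: 0.0348
finger_force: 60.0
```

jog_arm([
  {"xyz":[-1,0,0],"yaw":0,"gripper":30},
  {"xyz":[-2,0,0],"yaw":0,"gripper":30},
  {"xyz":[-2,0,0],"yaw":0,"gripper":30},
])

```text
t: 9.72
ee_pos: [0.5161, 0.3466, 0.0703]
tool_rot: [0.187, 3.136, -0.0]
ft_force: [-0.1, 0.4, -1.0]
opening: 0.0344
finger_force: 60.0
```

jog_arm([
  {"xyz":[-1,0,0],"yaw":0,"gripper":30},
  {"xyz":[-2,0,0],"yaw":0,"gripper":30},
  {"xyz":[-2,0,0],"yaw":0,"gripper":30},
])

```text
t: 9.97
ee_pos: [0.5181, 0.3463, 0.0703]
tool_rot: [0.187, 3.136, -0.0]
ft_force: [0.3, -0.6, -0.8]
opening: 0.0348
finger_force: 60.0
```

jog_arm([
  {"xyz":[-1,0,0],"yaw":0,"gripper":30},
  {"xyz":[-2,0,0],"yaw":0,"gripper":30},
  {"xyz":[-2,0,0],"yaw":0,"gripper":30},
])

```text
t: 10.22
ee_pos: [0.5201, 0.3461, 0.0703]
tool_rot: [0.187, 3.136, -0.0]
ft_force: [0.0, -0.6, -0.7]
opening: 0.0348
finger_force: 60.0
```

jog_arm([
  {"xyz":[-1,0,0],"yaw":0,"gripper":30},
  {"xyz":[-2,0,0],"yaw":0,"gripper":30},
  {"xyz":[-2,0,0],"yaw":0,"gripper":30},
])

```text
t: 10.47
ee_pos: [0.5221, 0.3459, 0.0703]
tool_rot: [0.187, 3.136, -0.0]
ft_force: [-0.2, -0.4, -2.1]
opening: 0.0349
finger_force: 60.0
```

jog_arm([
  {"xyz":[-1,0,0],"yaw":0,"gripper":30},
  {"xyz":[-2,0,0],"yaw":0,"gripper":30},
  {"xyz":[-2,0,0],"yaw":0,"gripper":30},
])

```text
t: 10.72
ee_pos: [0.5241, 0.3457, 0.0703]
tool_rot: [0.187, 3.136, -0.0]
ft_force: [-0.2, 0.1, -0.7]
opening: 0.0347
finger_force: 60.0
```

jog_arm([
  {"xyz":[-1,0,0],"yaw":0,"gripper":30},
  {"xyz":[-2,0,0],"yaw":0,"gripper":30},
  {"xyz":[-2,0,0],"yaw":0,"gripper":30},
])

```text
t: 10.97
ee_pos: [0.526, 0.3454, 0.0703]
tool_rot: [0.187, 3.136, -0.0]
ft_force: [-0.1, -0.3, -0.6]
opening: 0.034
finger_force: 60.0
```

jog_arm([
  {"xyz":[-1,0,0],"yaw":0,"gripper":30},
  {"xyz":[-2,0,0],"yaw":0,"gripper":30},
  {"xyz":[-2,0,0],"yaw":0,"gripper":30},
])

```text
t: 11.22
ee_pos: [0.528, 0.3452, 0.0703]
tool_rot: [0.187, 3.136, -0.0]
ft_force: [0.4, -0.6, -0.5]
opening: 0.0342
finger_force: 60.0
```

jog_arm([
  {"xyz":[-1.5,0,0],"yaw":0,"gripper":30},
  {"xyz":[-3,0,0],"yaw":0,"gripper":30},
  {"xyz":[-4.5,0,0],"yaw":0,"gripper":30},
  {"xyz":[-5,0,0],"yaw":0,"gripper":30},
  {"xyz":[-5,0,0],"yaw":0,"gripper":30},
])

```text
t: 11.63
ee_pos: [0.533, 0.3445, 0.0702]
tool_rot: [0.187, 3.136, -0.0]
ft_force: [-0.0, -0.1, -0.5]
opening: 0.0342
finger_force: 60.0
```

jog_arm([
  {"xyz":[-1.5,0,0],"yaw":0,"gripper":30},
  {"xyz":[-3,0,0],"yaw":0,"gripper":30},
  {"xyz":[-4.5,0,0],"yaw":0,"gripper":30},
  {"xyz":[-5,0,0],"yaw":0,"gripper":30},
  {"xyz":[-5,0,0],"yaw":0,"gripper":30},
])

```text
t: 12.05
ee_pos: [0.5379, 0.3439, 0.0702]
tool_rot: [0.187, 3.136, -0.0]
ft_force: [0.3, -0.9, -1.7]
opening: 0.0346
finger_force: 60.0
```

```bash
python3 - <<'E'
from h import *
go([.5754,.3272,.0703],173)
C,s=snap('side','s6');C2,t=snap('top','t6')
m=np.hstack([cv2.resize(s[240:340,130:210],(400,500),interpolation=cv2.INTER_CUBIC),cv2.resize(t[170:270,120:200],(400,500),interpolation=cv2.INTER_CUBIC)])
cv2.imwrite('pics/m6.png',m)
E
```

```text
ee [0.5379 0.3439 0.0702] toolx 173.1835409376342 shift mm [-39.2 -12.1  -0.1] F [ 0.3 -0.9 -1.7] t 12.05 open 0.03464959075118259 j [ 0.47  0.59 -0.    0.98 -0.    0.59] z [ 0. -0. -1.]
yaw 0.0032033936739144604
```

View pics/m6.png

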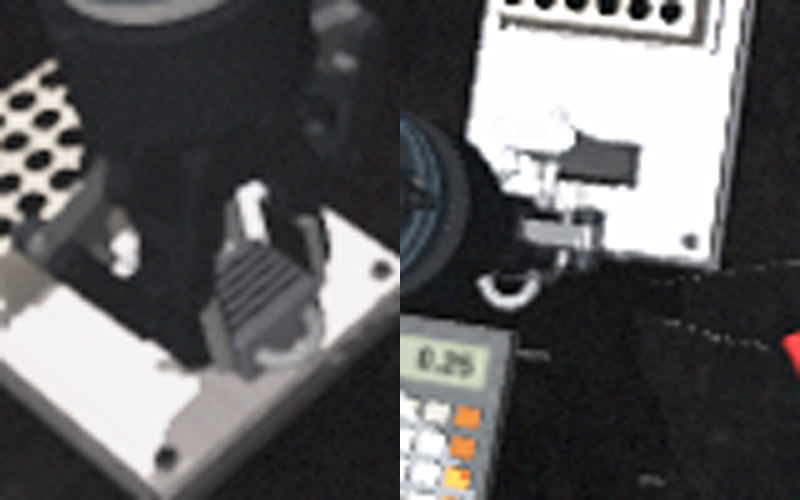

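The leg runs into the tang with almost no force on the tool, so it's in the hole. I'll keep going in small steps until the bow engages.

jog_arm([
  {"xyz":[-1,0,0],"yaw":0,"gripper":30},
  {"xyz":[-2,0,0],"yaw":0,"gripper":30},
  {"xyz":[-3,0,0],"yaw":0,"gripper":30},
  {"xyz":[-3,0,0],"yaw":0,"gripper":30},
])

```text
t: 12.48
ee_pos: [0.5404, 0.3436, 0.0701]
tool_rot: [-0.186, -3.135, 0.0]
ft_force: [-1.2, 0.1, -0.5]
opening: 0.0345
finger_force: 60.0
```

jog_arm([
  {"xyz":[-1,0,0],"yaw":0,"gripper":30},
  {"xyz":[-2,0,0],"yaw":0,"gripper":30},
  {"xyz":[-3,0,0],"yaw":0,"gripper":30},
  {"xyz":[-3,0,0],"yaw":0,"gripper":30},
])

```text
t: 12.82
ee_pos: [0.5432, 0.3432, 0.07]
tool_rot: [-0.186, -3.135, 0.0]
ft_force: [-3.2, -0.3, 0.2]
opening: 0.0346
finger_force: 60.0
```

jog_arm([
  {"xyz":[-1,0,0],"yaw":0,"gripper":30},
  {"xyz":[-2,0,0],"yaw":0,"gripper":30},
  {"xyz":[-2,0,0],"yaw":0,"gripper":30},
])

```text
t: 13.07
ee_pos: [0.5449, 0.343, 0.07]
tool_rot: [-0.186, -3.134, 0.0]
ft_force: [-4.5, -0.2, 1.1]
opening: 0.0344
finger_force: 60.1
```

jog_arm([
  {"xyz":[-1,0,0],"yaw":0,"gripper":30},
  {"xyz":[-2,0,0],"yaw":0,"gripper":30},
  {"xyz":[-2,0,0],"yaw":0,"gripper":30},
])

```text
t: 13.32
ee_pos: [0.5459, 0.3429, 0.0699]
tool_rot: [-0.185, -3.133, 0.0]
ft_force: [-7.4, -0.2, 2.1]
opening: 0.035
finger_force: 60.3
```

jog_arm([
  {"xyz":[-1,0,0],"yaw":0,"gripper":30},
  {"xyz":[-2,0,0],"yaw":0,"gripper":30},
  {"xyz":[-2,0,0],"yaw":0,"gripper":30},
])

```text
t: 13.57
ee_pos: [0.5477, 0.3426, 0.07]
tool_rot: [-0.185, -3.132, 0.0]
ft_force: [-7.5, -0.1, 1.4]
opening: 0.0348
finger_force: 60.4
```

jog_arm([
  {"xyz":[-1,0,0],"yaw":0,"gripper":30},
  {"xyz":[-2,0,0],"yaw":0,"gripper":30},
  {"xyz":[-2,0,0],"yaw":0,"gripper":30},
])

```text
t: 13.82
ee_pos: [0.552, 0.3421, 0.0702]
tool_rot: [0.187, 3.135, -0.001]
ft_force: [-2.1, -1.3, -1.6]
opening: 0.0343
finger_force: 60.0
```

jog_arm([
  {"xyz":[-1,0,0],"yaw":0,"gripper":30},
  {"xyz":[-2,0,0],"yaw":0,"gripper":30},
  {"xyz":[-2,0,0],"yaw":0,"gripper":30},
])

```text
t: 14.07
ee_pos: [0.5543, 0.3418, 0.0702]
tool_rot: [0.187, 3.135, -0.001]
ft_force: [-1.2, -1.7, -1.3]
opening: 0.0346
finger_force: 60.0
```

jog_arm([
  {"xyz":[-1,0,0],"yaw":0,"gripper":30},
  {"xyz":[-2,0,0],"yaw":0,"gripper":30},
  {"xyz":[-2,0,0],"yaw":0,"gripper":30},
])

```text
t: 14.32
ee_pos: [0.5561, 0.3415, 0.0702]
tool_rot: [0.187, 3.135, -0.001]
ft_force: [-2.2, -2.2, -0.4]
opening: 0.0345
finger_force: 60.0
```

jog_arm([
  {"xyz":[-1,0,0],"yaw":0,"gripper":30},
  {"xyz":[-1.5,0,0],"yaw":0,"gripper":30},
  {"xyz":[-1.5,0,0],"yaw":0,"gripper":30},
])

```text
t: 14.57
ee_pos: [0.5571, 0.3414, 0.0702]
tool_rot: [-0.187, -3.136, 0.001]
ft_force: [-1.6, -2.7, -1.0]
opening: 0.0345
finger_force: 60.0
```

jog_arm([
  {"xyz":[-1,0,0],"yaw":0,"gripper":30},
  {"xyz":[-1.5,0,0],"yaw":0,"gripper":30},
  {"xyz":[-1.5,0,0],"yaw":0,"gripper":30},
])

```text
t: 14.82
ee_pos: [0.5586, 0.3412, 0.0701]
tool_rot: [-0.187, -3.136, 0.001]
ft_force: [-2.8, -3.2, -0.4]
opening: 0.0348
finger_force: 60.0
```

jog_arm([
  {"xyz":[-1,-0.4,0],"yaw":0,"gripper":30},
  {"xyz":[-1.5,-0.4,0],"yaw":0,"gripper":30},
  {"xyz":[-1.5,-0.4,0],"yaw":0,"gripper":30},
])

```text
t: 15.07
ee_pos: [0.5592, 0.3411, 0.0702]
tool_rot: [-0.186, -3.134, -0.0]
ft_force: [-4.2, -1.2, 1.3]
opening: 0.0345
finger_force: 60.1
```

jog_arm([
  {"xyz":[-0.7,-0.3,0],"yaw":0,"gripper":30},
  {"xyz":[-1,-0.3,0],"yaw":0,"gripper":30},
  {"xyz":[-1,-0.3,0],"yaw":0,"gripper":30},
])

```text
t: 15.32
ee_pos: [0.5592, 0.3411, 0.0702]
tool_rot: [-0.185, -3.133, -0.001]
ft_force: [-6.6, -1.5, 1.9]
opening: 0.0346
finger_force: 60.3
```

jog_arm([
  {"xyz":[-0.7,0,0],"yaw":0,"gripper":30},
  {"xyz":[-1.5,0,0],"yaw":0,"gripper":30},
  {"xyz":[-1.5,0,0],"yaw":0,"gripper":30},
])

```text
t: 15.57
ee_pos: [0.5592, 0.341, 0.0701]
tool_rot: [-0.184, -3.13, -0.001]
ft_force: [-10.7, -0.7, 3.9]
opening: 0.0346
finger_force: 60.7
```

jog_arm([
  {"xyz":[1.5,0,0],"yaw":0,"gripper":30},
  {"xyz":[2.8,0,0],"yaw":0,"gripper":30},
  {"xyz":[2.8,0,0],"yaw":0,"gripper":30},
])

```text
t: 15.82
ee_pos: [0.5592, 0.3411, 0.0702]
tool_rot: [-0.186, -3.135, -0.001]
ft_force: [-4.9, -1.2, -0.8]
opening: 0.0347
finger_force: 59.9
```

jog_arm([
  {"xyz":[0,0,0],"yaw":0,"gripper":40},
  {"xyz":[0,0,0],"yaw":0,"gripper":50},
  {"xyz":[0,0,0],"yaw":0,"gripper":60},
  {"xyz":[0,0,0],"yaw":0,"gripper":62},
  {"xyz":[0,0,0],"yaw":0,"gripper":62},
])

```text
t: 16.23
ee_pos: [0.5606, 0.341, 0.0708]
tool_rot: [0.187, 3.134, 0.001]
ft_force: [0.3, -0.3, -0.7]
opening: 0.0621
finger_force: 0.0
```

Released. I'll lift straight up, then back off and check.

jog_arm([
  {"xyz":[0,0,-12],"yaw":0,"gripper":62},
  {"xyz":[0,0,-30],"yaw":0,"gripper":62},
  {"xyz":[0,0,-55],"yaw":0,"gripper":62},
  {"xyz":[0,0,-80],"yaw":0,"gripper":62},
  {"xyz":[0,0,-100],"yaw":0,"gripper":62},
])

```text
t: 16.65
ee_pos: [0.5604, 0.3409, 0.1724]
tool_rot: [0.187, 3.134, 0.002]
ft_force: [0.2, 0.2, -0.1]
opening: 0.0621
finger_force: 0.0
```

jog_arm([
  {"xyz":[20,-30,-10],"yaw":0,"gripper":62},
  {"xyz":[40,-60,-20],"yaw":0,"gripper":62},
  {"xyz":[50,-95,-30],"yaw":0,"gripper":62},
  {"xyz":[60,-130,-40],"yaw":0,"gripper":62},
  {"xyz":[60,-150,-40],"yaw":0,"gripper":62},
])

```text
t: 17.07
ee_pos: [0.4811, 0.1968, 0.2127]
tool_rot: [0.187, 3.133, -0.0]
ft_force: [-0.8, -0.2, -0.4]
opening: 0.062
finger_force: 0.0
```

jog_arm([
  {"xyz":[0,-35,0],"yaw":0,"gripper":62},
  {"xyz":[0,-70,0],"yaw":0,"gripper":62},
  {"xyz":[0,-105,0],"yaw":0,"gripper":62},
  {"xyz":[0,-135,0],"yaw":0,"gripper":62},
  {"xyz":[0,-150,0],"yaw":0,"gripper":62},
])

```text
t: 17.48
ee_pos: [0.4643, 0.047, 0.2107]
tool_rot: [0.191, 3.135, -0.002]
ft_force: [0.9, 0.7, -0.3]
opening: 0.0621
finger_force: 0.0
```

```bash
python3 - <<'E'
from h import *
C,s=snap('side','s7');C2,t=snap('top','t7')
n=np.array([.9912,-.1323,0]);l=np.array([.1323,.9912,0]);h=np.array([.5754,.3272,.0750])
for nm,o in [('grip centre',-.017),('grip back',-.034),('loop end',-.048),('gripfront',0),('tip rear',.046)]:
    for d in(0,):
        p=h+n*o+l*.011*(nm!='tip rear');print(nm,np.round(proj(C,p)),np.round(proj(C2,p)))
# signature: difference from before, top & side
for a,b,nm in[('top0','t7','top'),('side0','s7','side')]:
    A=cv2.imread(f'pics/{a}.png');B=cv2.imread(f'pics/{b}.png')
    m=(cv2.absdiff(A,B).max(2)>40).astype(np.uint8);m=cv2.morphologyEx(m,cv2.MORPH_OPEN,np.ones((2,2)))
    k,_,st,ce=cv2.connectedComponentsWithStats(m)
    print(nm,[(st[i].tolist(),ce[i].round().tolist()) for i in range(1,k) if st[i,4]>12])
# ascii of top view around cotter and hsv
g=cv2.cvtColor(t,cv2.COLOR_BGR2GRAY)
print('top cols 136-168');
for v in range(178,228): print(v,''.join(' .:-=+*#%@'[min(9,x//26)] for x in g[v,130:172]))
g=cv2.cvtColor(s,cv2.COLOR_BGR2GRAY)
print('side cols 145-200')
for v in range(258,325): print(v,''.join(' .:-=+*#%@'[min(9,x//26)] for x in g[v,140:200]))
E
```

```text
grip centre [172. 294.] [144. 209.]
grip back [179. 299.] [143. 216.]
loop end [184. 303.] [142. 222.]
gripfront [166. 290.] [146. 201.]
tip rear [154. 273.] [153. 182.]
top [([195, 181, 132, 239, 20827], [260.0, 286.0]), ([139, 203, 17, 21, 175], [148.0, 214.0]), ([137, 204, 8, 8, 36], [140.0, 207.0]), ([338, 234, 23, 36, 369], [347.0, 254.0]), ([301, 301, 9, 8, 36], [305.0, 304.0]), ([257, 313, 3, 6, 15], [258.0, 316.0]), ([329, 353, 10, 22, 114], [334.0, 361.0]), ([314, 384, 33, 36, 360], [324.0, 409.0]), ([274, 395, 40, 25, 742], [295.0, 409.0])]
side [([275, 0, 70, 171, 6603], [307.0, 75.0]), ([491, 0, 15, 13, 122], [497.0, 6.0]), ([428, 0, 132, 237, 16045], [499.0, 130.0]), ([453, 173, 5, 4, 13], [455.0, 174.0]), ([325, 187, 15, 9, 43], [331.0, 191.0]), ([321, 192, 30, 18, 217], [338.0, 202.0]), ([445, 239, 74, 74, 2741], [477.0, 275.0]), ([148, 285, 7, 5, 24], [151.0, 287.0]), ([168, 289, 20, 16, 97], [179.0, 297.0]), ([159, 295, 6, 10, 30], [161.0, 299.0]), ([163, 305, 27, 22, 296], [177.0, 316.0]), ([544, 320, 16, 20, 120], [553.0, 329.0]), ([432, 328, 128, 78, 3473], [502.0
[... 6136 characters left out ...]
@@@@@@@@@@@%*****+=+*****************##*+==-=-::..
315 @@@@@@@@@@@@@@@@@@@@@@%%%#****************#****#*+==---::...
316 @@@@@@@@@@@@@@@@@@@@@@@@@%***************##****+==---:::....
317 @@@@@@@@@@@@@@@@@@@@@@@@@%**************###***+==-:--::.....
318 @@@@@@@@@@@@@@@@@@@@@@@@@%*************####**+==-:::::......
319 @@@@@@@@@@@@@@@@@@@@@@@@@%***********#####**+=--:::::.......
320 #%@@@@@@@@@@@@@@@@@@@@@@@@%#*********####**+=--::::.........
321 =*%@@@@@@@@@@@@@@@@@@@@@@@@@%#***********++=-:::::..........
322 ==*%@@@@@@@@@@@@@@@@@@@@@@@@@%**********++=-:::::.. ........
323 ===+#@@@@@@@@@@@@@@@@@@@@@@@@@%**##****+==-:::::............
324 -====#@@@@@@@@@@@@@@@@@@@@@@@@@%%#####+==-::::... ..........
```

The grip and loop are where a seated cotter should be: the loop end shows at top (143,221) against a predicted (142,222). The bow wire runs round the tang's side at side (148–158,285–288), and no bystander has moved. Handing in.

```bash
python3 -c "
from station import bot
print(bot.sign_off())"
```

```text
the job is handed in; nothing more can be done
None
```

The cotter's leg is through the tang's cross hole, the bow has snapped over the side and the grip sits against the tang's front. I released it and handed in at about 18 s; the highest push I read was about 11 N, and the before/after pictures showed no bystander moved.

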